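Gauge two ceramic tube beads on the cord pin and sort them

ROBOT

A 7-joint arm with a two-finger parallel gripper is mounted at the origin on the work surface. World frame = base frame: x ahead of the robot, y to its left, z up, the work surface at z = 0. Lengths are in m, angles in rad, forces in N, time in s.
With the tool pointing down it reaches from about 0.425 to 0.875 m from the base axis. Payload 8.4 kg.
Tool frame: the origin (TCP) lies on the centre line of the jaws, within the pads' length; the fingertips stand 8 mm ahead of it and the grasp point (between the pads) lies 11 mm behind it; z points along the fingers, y is the line along which they close (so a half turn about z gives the same grasp; the last joint's range is limited). The gripper opens to 85 mm and grips with 20 to 120 N. Pads are 22 mm wide; open, the fingers measure 114 mm over their backs; the gripper's body (76 mm by 85 mm) begins 54 mm behind the grasp point. The pads swing forward as they close: fully open they stand 13 mm farther back than shut.
Start: joints at [-1.312, 0.333, 0.04, 1.465, -0.013, 1.343, -0.059], TCP at [0.228, 0.609, 0.219] pointing down, gripper open.
Joint ranges: [-2.58, 2.58], [-0.38, 2.09], [-1.3, 1.39], [0.25, 2.4], [-1.5, 4.64], [0.08, 2.09], [-2.65, 2.65]. Speed limits (rad/s): [2.22, 2.22, 2.79, 2.79, 3.14, 3.14, 3.14].

INTERFACE

Orientations are given as a unit quaternion [x, y, z, w].
In Python, from station import r gives the robot as it stands.
- The arm moves only by the tool jog_arm, never from a script. Its argument "targets" is a list of rows, each a list of 3 entries, a list of its own where there are three numbers: the shift along the tool's x, y, z in mm, then the turn, a rotation vector about the tool's x, y, z in rad, then the finger opening in mm, from 0 to 85.4. In form: [[[dx, dy, dz], [rx, ry, rz], hand], ...]. A call has 1 to 8 rows; each row shifts and turns the commanded pose from where the row before left it, along the tool's axes as they then stand; what a row does not reach is not made up. A row lasts 1/12 s, in which the tool goes at most 41.7 mm and 7.16 degrees, less where a joint would pass 70% of its speed; a pose out of reach is approached as far as the arm can. A call is refused whole if a number of a shift passes 41.7 or a number of a turn 0.125, either way. A call with a gripper value outside its range is refused whole. The fingers move at their own pace and stop on an object; the grip force is fixed at half the most. Time passes only in rows, so rows that do not move let the fingers close. It gives the time, the measured TCP pose, the force, the opening and the grip force at its end, in the units of the state.
- r.get_obs(): the state, without advancing time (a new reading comes with each control period).
- r.capture(name): name is "scene" or "top"; returns a dict with "color" (384x512x3 uint8, red, green, blue), "depth" (384x512 float32, m along the optical axis (not along the pixel's ray), 0 where there is no reading), "intrinsics" (3x3 intrinsics, pixels), "extrinsics" (4x4, takes a point from camera to world coordinates). Camera axes: x right, y down, z forward; pixel columns grow to the right and rows downward; lengths in m; the calibration is good to about 2 mm. A picture is of the moment at which its call begins.
- r.finish_job(): hands the job in; it is judged then, once.
Trained networks look in a picture, given as the dict that the camera call returned (one of the last four; its "shot" number tells which), for a name from the list of things; names that differ only in an ending like _2 or _b are one class to them, and where a whole thing is asked for, a point or a joint stands for the part that bears it (a point fixed in the world has none). Each returns a list of dicts, best first, with "score" (0 to 1); they miss things now and then, are a little off and sometimes report something else, mostly with a low value. They report only what shows in the picture. A call takes as long as a camera call. They do not tell look-alikes from the thing itself.
- r.silhouettes(picture, name): "region" (384x512 bool, what is visible of it) and "extent" ([centre column, centre row, width, height] in pixels, round what is visible of it).
The state is a dict: "clock": time; "joints": joint angles; "qvel": joint speeds; "effort": joint torques, N m; "tcp_pos": TCP position; "orientation": TCP orientation; "ft_force": force on the tool from outside, world axes, zero at the start; "moment": the same for the moment, N m; "opening": finger opening in m; "gripper_force": force on a finger pad.
Only numpy, scipy, OpenCV 4.12 (cv2) and the standard library are available. Lean on these libraries where they do the work, as an engineer would, in place of code of your own. Each camera call takes 0.05 s, during which the arm holds its last target. There are 200 camera calls.

TASK

Try the two blue tube beads on the brass gauge pin, one after the other. Slide each gently along the pin until it stops, either fully home against the wooden block or held up part-way by a narrowed bore, then draw it off and lay it flat in the green-lined tray if it went fully home or in the red-lined tray if it did not, before you touch the other bead. Do not force or drop a bead, and leave the pliers, bottle and dish where they are.

Things in the scene. Friction and masses are not known exactly. Their poses are not given: they have to be found in the camera images.
- bead_a: one of two look-alike glazed blue ceramic tube beads with thin white bands: a square bar 80 mm long, 44 x 44 mm across, with a round bore right through, 22.6 mm wide at both mouths; about 0.24 kg. Starts lying flat on the table. Origin: centre of its underside as it first lies; x along the bore, z up.
- bead_b: one of two look-alike glazed blue ceramic tube beads with thin white bands: a square bar 80 mm long, 44 x 44 mm across, with a round bore right through, 22.6 mm wide at both mouths; about 0.24 kg. Starts lying flat on the table. Origin: centre of its underside as it first lies; x along the bore, z up.
- bead_a_mid (a point): centre of bead_a, on the bore's axis, 22 mm above its underside. If glaze has narrowed the bore (out of sight, to less than the pin), the narrowing begins 30 mm in from both ends: the bead then stops with 30 mm of the pin inside it, its centre at x = 100 mm in the stand's frame.
- bead_b_mid (a point): centre of bead_b, on the bore's axis, 22 mm above its underside. If glaze has narrowed the bore (out of sight, to less than the pin), the narrowing begins 30 mm in from both ends: the bead then stops with 30 mm of the pin inside it, its centre at x = 100 mm in the stand's frame.
- gauge: gauge stand fixed to the table: base plate 150 x 70 x 12 mm, a dark wooden block 40 mm (x) x 60 mm (y), its top 74 mm up, and a level brass pin out of the block along +x. Origin: on the table under the block's centre; z up. A bead fully home has its end against the block's face (x = 20 mm), its centre at x = 60 mm.
- pin_tip (a point): centre of the pin's free end, 90 mm along x from the stand's origin, 55 mm above the table. The pin is 20 mm thick and 70 mm long; its last 8 mm taper to 13 mm.
- pin_root (a point): where the pin's axis leaves the block, 20 mm along x from the stand's origin, 55 mm up
- tray_green: green-lined wooden tray, fixed, 170 mm (its x) x 150 mm (its y) outside, walls 6 mm thick and 24 mm high, floor 6 mm thick. Origin: centre of its underside; z up. For beads that go fully home.
- tray_red: red-lined wooden tray, fixed, 170 mm (its x) x 150 mm (its y) outside, walls 6 mm thick and 24 mm high, floor 6 mm thick. Origin: centre of its underside; z up. For beads that are held up.
- pliers: bystander: round-nose pliers with black grips, 140 mm long, 14 mm high, lying on the table; origin under the middle, jaws to +x
- bottle: bystander: green glass bottle, 60 mm wide, 190 mm high, standing; origin at the centre of its foot
- dish: bystander: white dish of glass beads, 112 mm wide, 28 mm high; origin at the centre of its foot
There are look-alikes about, which are no part of the job. What is shaped like the bead_b but pink or purple is not meant. There is more than one size of the gauge; the job needs the larger.

How it is judged:
On the way, in this order (a step that is already met when the one before it is completed fails the run):
1. one bead is slid along the pin until it stops (fully home within 5 mm, or within 5 mm of where its narrowing holds it), the other bead still where it lay (((x of bead_a_mid in the frame of gauge between 0.05 and 0.065 m and y of bead_a_mid in the frame of gauge between -0.006 and 0.006 m and z of bead_a_mid in the frame of gauge between 0.049 and 0.061 m and angle between the x axis of bead_a and the x axis of gauge, either way round below 0.12 rad and distance of bead_b_mid from where it was at the start of the episode below 0.03 m) or (x of bead_b_mid in the frame of gauge between 0.05 and 0.105 m and y of bead_b_mid in the frame of gauge between -0.006 and 0.006 m and z of bead_b_mid in the frame of gauge between 0.049 and 0.061 m and angle between the x axis of bead_b and the x axis of gauge, either way round below 0.12 rad and distance of bead_a_mid from where it was at the start of the episode below 0.03 m))), for 0.08 s.
2. that bead lies released in its proper tray, the other bead still where it lay (((x of bead_a_mid in the frame of tray_green between -0.08 and 0.08 m and y of bead_a_mid in the frame of tray_green between -0.07 and 0.07 m and z of bead_a_mid in the frame of tray_green below 0.034 m and linear speed of bead_a below 0.02 m/s and contact force between bead_a and the fingers below 0.05 N and distance of bead_b_mid from where it was at the start of the episode below 0.03 m) or (x of bead_b_mid in the frame of tray_red between -0.08 and 0.08 m and y of bead_b_mid in the frame of tray_red between -0.07 and 0.07 m and z of bead_b_mid in the frame of tray_red below 0.034 m and linear speed of bead_b below 0.02 m/s and contact force between bead_b and the fingers below 0.05 N and distance of bead_a_mid from where it was at the start of the episode below 0.03 m))), for 0.2 s.
3. the other bead is slid along the pin until it stops, the first one lying in its tray (((x of bead_b_mid in the frame of gauge between 0.05 and 0.105 m and y of bead_b_mid in the frame of gauge between -0.006 and 0.006 m and z of bead_b_mid in the frame of gauge between 0.049 and 0.061 m and angle between the x axis of bead_b and the x axis of gauge, either way round below 0.12 rad and x of bead_a_mid in the frame of tray_green between -0.08 and 0.08 m and y of bead_a_mid in the frame of tray_green between -0.07 and 0.07 m and z of bead_a_mid in the frame of tray_green below 0.034 m) or (x of bead_a_mid in the frame of gauge between 0.05 and 0.065 m and y of bead_a_mid in the frame of gauge between -0.006 and 0.006 m and z of bead_a_mid in the frame of gauge between 0.049 and 0.061 m and angle between the x axis of bead_a and the x axis of gauge, either way round below 0.12 rad and x of bead_b_mid in the frame of tray_red between -0.08 and 0.08 m and y of bead_b_mid in the frame of tray_red between -0.07 and 0.07 m and z of bead_b_mid in the frame of tray_red below 0.034 m))), for 0.08 s.
At the end, for the whole second after the job is handed in: The bead that went fully home lies flat inside the green-lined tray and the one that was held up lies flat inside the red-lined tray: centre within the tray's walls and no more than 34 mm above the table, both released and at rest (under 0.02 m/s) (x of bead_a_mid in the frame of tray_green between -0.08 and 0.08 m and y of bead_a_mid in the frame of tray_green between -0.07 and 0.07 m and z of bead_a_mid in the frame of tray_green below 0.034 m and x of bead_b_mid in the frame of tray_red between -0.08 and 0.08 m and y of bead_b_mid in the frame of tray_red between -0.07 and 0.07 m and z of bead_b_mid in the frame of tray_red below 0.034 m and linear speed of each of bead_a, bead_b below 0.02 m/s and contact force between each of bead_a, bead_b and the fingers below 0.05 N); the robot touches nothing.
It fails at once if a bead is forced against the gauge (over 45 N) (contact force between any of bead_a, bead_b and gauge above 45 N).
It fails at once if a bead is dropped or thrown (faster than 0.6 m/s out of the fingers) ((linear speed of bead_a above 0.6 m/s and contact force between bead_a and the fingers below 0.05 N) or (linear speed of bead_b above 0.6 m/s and contact force between bead_b and the fingers below 0.05 N)).
It fails at once if the pliers, bottle or dish is shifted more than 30 mm (distance of any of pliers, bottle, dish from where it was at the start of the episode above 0.03 m).
It also fails if it takes over 72 s, if anything falls off the work surface, if the arm or the gripper's body presses on something with over 40 N, if the wrist force passes 120 N, or if a joint passes its speed limit or range.

## Working session

There is one attempt and no reset: what is moved stays moved. The work goes in short steps, Python scripts to look and compute and a tool call to move; the robot and the scene stay as the last step left them, time stands still between calls to the robot, and variables do not carry over. Pictures are saved under pics/ and viewed, at most 10 in all, crops included, and the job is handed in when it is done.

Besides the shell and the picture viewer there is one more tool, called after ">>>" as name(argument=value, ...), one argument or row to a line, values as JSON. jog_arm: Moves the arm, as the interface text tells. Its arguments: {"type":"object","properties":{"targets":{"type":"array","items":{"type":"array"}}},"required":["targets"]}

```bash
mkdir -p pics; ls
cat > h.py <<'E'
import numpy as np, cv2
from station import r
def cloud(p):
    K=p["intrinsics"];T=p["extrinsics"];d=p["depth"]
    v,u=np.mgrid[:384,:512]
    c=np.stack([(u-K[0,2])*d/K[0,0],(v-K[1,2])*d/K[1,1],d],-1)
    w=c@T[:3,:3].T+T[:3,3]; w[d==0]=np.nan
    return w
E
python3 - <<'E'
from h import *
o=r.get_obs();print({k:np.round(v,3) for k,v in o.items()})
ims=[]
for n in("scene","top"):
    p=r.capture(n);ims.append(p["color"][:,:,::-1].copy());print(n,np.round(p["intrinsics"],1).tolist(),np.round(p["extrinsics"],3).tolist())
    w=cloud(p);np.save(n+".npy",w)
    for name in("bead_a","gauge","tray_green","tray_red","pliers","bottle","dish"):
        for s in r.silhouettes(p,name):
            q=w[s["region"]];q=q[~np.isnan(q[:,0])]
            print(name,round(s["score"],2),np.round(s["extent"]).tolist(),np.round(np.median(q,0),3),np.round(np.percentile(q[:,2],98),3))
    cv2.imwrite(f"pics/{n}1.png",p["color"][:,:,::-1])
E
```

```text
pics
{'clock': np.float64(0.0), 'joints': array([-1.312,  0.334,  0.04 ,  1.466, -0.013,  1.343, -0.059]), 'qvel': array([-0.   , -0.001,  0.   ,  0.   ,  0.001,  0.001, -0.001]), 'effort': array([-0.0000e+00, -6.5856e+01,  1.3650e+00, -4.0557e+01,  1.7000e-02,
        1.3000e-02,  0.0000e+00]), 'tcp_pos': array([0.227, 0.608, 0.218]), 'orientation': array([ 0.178,  0.984, -0.001, -0.   ]), 'ft_force': array([-0.459, -0.374,  0.267]), 'moment': array([ 0.007, -0.029, -0.003]), 'gripper_force': np.float64(0.0), 'opening': np.float64(0.085)}
scene [[493.3, 0.0, 252.3], [0.0, 493.3, 187.7], [0.0, 0.0, 1.0]] [[0.007, 0.728, -0.685, 1.55], [1.0, 0.001, 0.012, 0.009], [0.009, -0.685, -0.728, 1.095], [0.0, 0.0, 0.0, 1.0]]
bead_a 0.94 [207.0, 168.0, 32.0, 20.0] [ 0.468 -0.118  0.037] 0.047
bead_a 0.91 [315.0, 144.0, 30.0, 24.0] [0.356 0.23  0.037] 0.048
bead_a 0.74 [245.0, 214.0, 59.0, 33.0] [0.662 0.014 0.014] 0.076
bead_a 0.67 [245.0, 166.0, 24.0, 32.0] [ 0.453 -0.001  0.039] 0.048
bead_a 0.59 [283.0, 166.0, 31.0, 27.0] [0.457 0.123 0.039] 0.048
gauge 0.95 [318.0, 266.0, 38.0, 30.0] [0.825
[... 770 characters left out ...]
16.0] [ 0.449 -0.121  0.043] 0.048
bead_a 0.7 [345.0, 165.0, 44.0, 32.0] [ 0.716 -0.288  0.01 ] 0.017
bead_a 0.6 [180.0, 288.0, 32.0, 23.0] [0.338 0.227 0.043] 0.048
gauge 0.86 [251.0, 185.0, 50.0, 23.0] [0.645 0.008 0.014] 0.077
gauge 0.58 [191.0, 132.0, 32.0, 21.0] [0.812 0.194 0.011] 0.053
tray_green 0.74 [148.0, 225.0, 57.0, 63.0] [0.529 0.321 0.007] 0.026
tray_green 0.64 [214.0, 255.0, 32.0, 19.0] [0.438 0.122 0.043] 0.048
tray_red 0.61 [375.0, 228.0, 54.0, 55.0] [ 0.5   -0.369  0.007] 0.026
pliers 0.84 [349.0, 167.0, 42.0, 26.0] [ 0.714 -0.291  0.011] 0.017
bottle 0.74 [162.0, 166.0, 27.0, 29.0] [0.682 0.256 0.122] 0.192
dish 0.63 [257.0, 146.0, 35.0, 41.0] [ 0.773 -0.016  0.021] 0.029
```

Run:
```python
import cv2
a=cv2.imread("pics/top1.png")[100:330,110:430];cv2.imwrite("pics/topc.png",cv2.resize(a,None,fx=2.5,fy=2.5,interpolation=cv2.INTER_CUBIC))
a=cv2.imread("pics/scene1.png")[110:300,80:400];cv2.imwrite("pics/scenec.png",cv2.resize(a,None,fx=2.5,fy=2.5,interpolation=cv2.INTER_CUBIC))
```

```text
(no output)
```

View pics/topc.png

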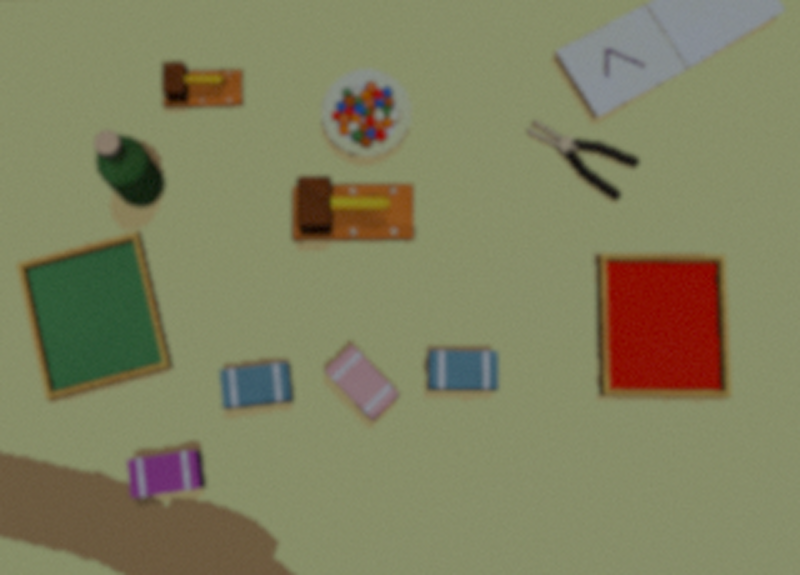

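View pics/scenec.png

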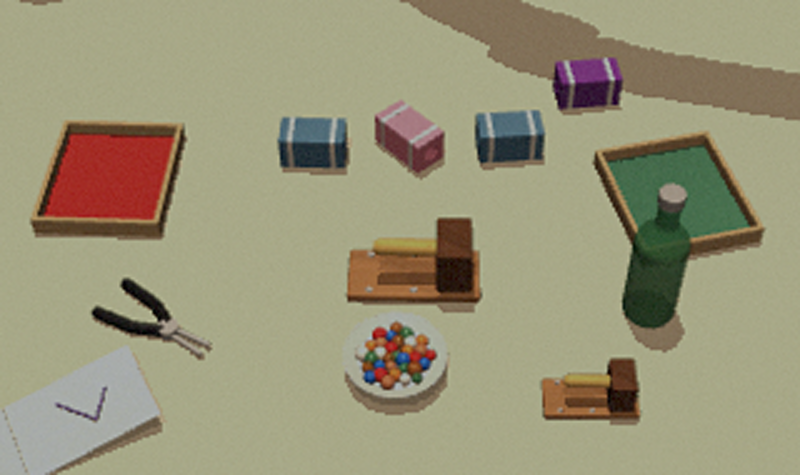

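The blue beads are at full-image top pixels (213,254) and (295,248). The pink one at (255,253) and the purple one at (177,288) are look-alikes. The larger gauge is the one at (251,185), with the small one at (191,134). The larger gauge's pin points to world −y. Next I'll measure precisely from both views.

```bash
cat >> h.py <<'E'
def rect(q):
    c,s,a=cv2.minAreaRect((q[:,:2]*1000).astype(np.float32))
    if s[0]<s[1]: s=s[::-1];a+=90
    a=(a+90)%180-90
    return np.round(c,1),np.round(s,1),round(a,1)
def pts(w,cx,cy,R,z0,z1):
    w=w.reshape(-1,3);w=w[~np.isnan(w[:,0])]
    return w[(np.hypot(w[:,0]-cx,w[:,1]-cy)<R)&(w[:,2]>z0)&(w[:,2]<z1)]
E
python3 - <<'E'
from h import *
for n in("scene","top"):
    w=np.load(n+".npy");print(n)
    for nm,x,y in(("blueL",.437,.12),("blueR",.449,-.121)):
        q=pts(w,x,y,.07,.038,.052);print(nm,rect(q),np.round(1000*np.array([np.median(q[:,0]),np.median(q[:,1]),np.median(q[:,2])]),1),len(q))
    q=pts(w,.65,.01,.1,.069,.085);print("block",rect(q),len(q),np.median(q[:,2])); by=np.median(q[:,1])
    q=pts(w,.65,.01,.1,.045,.075);q=q[q[:,1]<by-.025]
    q=q[q[:,2]>.056];print("pin",rect(q),len(q),np.round(np.percentile(q,[1,50,90,99],axis=0)*1000,1))
    print(np.polyfit(q[:,1],q[:,0],1))
    q=pts(w,.65,-.01,.12,.007,.02);print("base",rect(q),len(q),np.median(q[:,2]))
    for nm,x,y in(("g",.525,.325),("r",.5,-.369)):
        q=pts(w,x,y,.125,.02,.03);print(nm,rect(q),len(q)); q=pts(w,x,y,.05,-.01,.03);print("floor",np.median(q[:,2]))
    q=pts(w,.6,0,.4,-.02,.004);print("table",np.median(q[:,2]),np.std(q[:,2]))
    q=pts(w,.773,-.016,.08,.02,.05);print("dish",rect(q))
    q=pts(w,.44,0,.08,.038,.052);print("pink",rect(q))
E
```

```text
scene
blueL (array([441.5, 124.7]), array([79.7, 52.9]), -85.8) [443.  125.6  43.6] 288
blueR (array([ 452.1, -119.4]), array([80. , 49.9]), 87.9) [ 454.1 -118.4   43.2] 284
block (array([654.7,  38.5]), array([64.9, 60.6]), -1.7) 236 0.07304428352871206
pin (array([653.6,  -7.1]), array([64. , 23.2]), 90.0) 142 [[643.6 -39.   56. ]
 [656.1  -5.7  62.1]
 [661.1  19.3  65.5]
 [664.9  24.8  67.8]]
[0.00325269 0.65500894]
base (array([6.732e+02, 6.000e-01]), array([191. , 181.8]), -58.2) 875 0.012161432327594035
g (array([530.9, 322.5]), array([175.2, 153.9]), 13.7) 339
floor 0.006401380730430506
r (array([ 502.2, -363.8]), array([177. , 152.3]), -2.3) 361
floor 0.0059866436414997
table -0.000558262173578683 0.0026250608397042057
dish (array([774.4, -13.8]), array([110.9, 109.4]), 18.7)
pink (array([444.6, -17.8]), array([102.1,  79.9]), 42.2)
top
blueL (array([438.2, 122.2]), array([80.2, 44.4]), -85.4) [438.3 122.4  43.3] 409
blueR (array([ 450.2, -122.6]), array([80. , 41.7]), 88.6) [ 450.3 -122.1   43.3] 405
block (array([649.8,  14.9]), array([106.2,  58.3]), 89.2) 261 0.07336547180252118
pin (array([648.4, -10. ]), array([62.7, 16.4]), 87.7) 123 [[640.5 -41.3  56.5]
 [648.4  -8.7  62.6]
 [655.8  15.2  65.9]
 [657.1  21.2  69. ]]
[0.01648186 0.6488855 ]
base (array([657.7, -11.5]), array([223.3, 185.3]), -18.1) 798 0.012035834818734381
g (array([528.9, 319.6]), array([171.2, 150.6]), 13.6) 417
floor 0.006144428644434652
r (array([ 500.6, -366.5]), array([169.7, 152.8]), -1.7) 401
floor 0.005934079196305064
table -0.0007997814837619188 0.002578014545914108
dish (array([773.5, -16.2]), array([109.9, 109.1]), -29.8)
pink (array([438.1,  -2.7]), array([79.1, 43.3]), 43.4)
```

```bash
cat >> h.py <<'E'
def pose():
    o=r.get_obs();q=o["orientation"]
    from scipy.spatial.transform import Rotation as R
    M=R.from_quat(q).as_matrix();return o["tcp_pos"]*1000,np.degrees(np.arctan2(M[1,0],M[0,0])),M[:,2]
def plan(wps):
    """wps: (x,y,z mm, tool-x angle deg, rows); prints total shift per waypoint in tool axes, row by row"""
    p,a,z=pose();print("at",p.round(1),round(a,2),z.round(3))
    for x,y,zz,A,n in wps:
        t=np.array([x,y,zz]);da=(A-a)/n;st=(t-p)/n
        rows=[]
        for i in range(n):
            c,s=np.cos(np.radians(a)),np.sin(np.radians(a))
            dx=c*st[0]+s*st[1];dy=s*st[0]-c*st[1]
            rows.append([[round(v,1) for v in(dx,dy,-st[2])],round(-np.radians(da),3)])
            a+=da
        p=t;print((x,y,zz,A),rows)
E
python3 - <<'E'
from h import *
plan([(360,350,219,118,8),(438.5,123.5,150,94.6,8),(438.5,123.5,60,94.6,4),(438.5,123.5,13,94.6,4)])
E
```

```text
at [227.6 608.8 218.7] 159.5 [-0.  0. -1.]
(360, 350, 219, 118) [[[np.float64(-26.8), np.float64(-24.5), np.float64(-0.0)], np.float64(0.091)], [[np.float64(-28.9), np.float64(-22.0), np.float64(-0.0)], np.float64(0.091)], [[np.float64(-30.8), np.float64(-19.3), np.float64(-0.0)], np.float64(0.091)], [[np.float64(-32.4), np.float64(-16.4), np.float64(-0.0)], np.float64(0.091)], [[np.float64(-33.8), np.float64(-13.4), np.float64(-0.0)], np.float64(0.091)], [[np.float64(-34.8), np.float64(-10.3), np.float64(-0.0)], np.float64(0.091)], [[np.float64(-35.6), np.float64(-7.1), np.float64(-0.0)], np.float64(0.091)], [[np.float64(-36.1), np.float64(-3.9), np.float64(-0.0)], np.float64(0.091)]]
(438.5, 123.5, 150, 94.6) [[[np.float64(-29.6), np.float64(-4.6), np.float64(8.6)], np.float64(0.051)], [[np.float64(-29.8), np.float64(-3.1), np.float64(8.6)], np.float64(0.051)], [[np.float64(-29.9), np.float64(-1.6), np.float64(8.6)], np.float64(0.051)], [[np.float64(-30.0), np.float64(-0.1), np.float64(8.6)], np.float64(0.051)], [[np.float64(-29.9), np.float64(1.5), np.float64(8.6)], np.float64(0.0
[... 177 characters left out ...]
, np.float64(6.0), np.float64(8.6)], np.float64(0.051)]]
(438.5, 123.5, 60, 94.6) [[[np.float64(0.0), np.float64(0.0), np.float64(22.5)], np.float64(-0.0)], [[np.float64(0.0), np.float64(0.0), np.float64(22.5)], np.float64(-0.0)], [[np.float64(0.0), np.float64(0.0), np.float64(22.5)], np.float64(-0.0)], [[np.float64(0.0), np.float64(0.0), np.float64(22.5)], np.float64(-0.0)]]
(438.5, 123.5, 13, 94.6) [[[np.float64(0.0), np.float64(0.0), np.float64(11.8)], np.float64(-0.0)], [[np.float64(0.0), np.float64(0.0), np.float64(11.8)], np.float64(-0.0)], [[np.float64(0.0), np.float64(0.0), np.float64(11.8)], np.float64(-0.0)], [[np.float64(0.0), np.float64(0.0), np.float64(11.8)], np.float64(-0.0)]]
```

>>> jog_arm(
  targets=[
    [[-27, -24, 0], [0, 0, 0.091], 85],
    [[-29, -22, 0], [0, 0, 0.091], 85],
    [[-31, -19, 0], [0, 0, 0.091], 85],
    [[-32, -16, 0], [0, 0, 0.091], 85],
    [[-34, -13, 0], [0, 0, 0.091], 85],
    [[-35, -10, 0], [0, 0, 0.091], 85],
    [[-36, -7, 0], [0, 0, 0.091], 85],
    [[-36, -4, 0], [0, 0, 0.091], 85],
  ],
)

```text
clock: 1.47
tcp_pos: [0.3617, 0.3493, 0.2189]
orientation: [0.519, 0.855, 0.0, -0.0]
ft_force: [1.5, 0.9, 0.5]
opening: 0.0848
gripper_force: 0.0
```

>>> jog_arm(
  targets=[
    [[-30, -5, 9], [0, 0, 0.051], 85],
    [[-30, -3, 9], [0, 0, 0.051], 85],
    [[-30, -2, 9], [0, 0, 0.051], 85],
    [[-30, 0, 9], [0, 0, 0.051], 85],
    [[-30, 1, 9], [0, 0, 0.051], 85],
    [[-30, 3, 9], [0, 0, 0.051], 85],
    [[-30, 4, 9], [0, 0, 0.051], 85],
    [[-29, 6, 6], [0, 0, 0.051], 85],
  ],
)

```text
clock: 2.13
tcp_pos: [0.4376, 0.1211, 0.1492]
orientation: [0.68, 0.733, 0.0, -0.0]
ft_force: [-0.0, -0.3, -1.0]
opening: 0.0845
gripper_force: 0.0
```

>>> jog_arm(
  targets=[
    [[2, 1, 30], [0, 0, 0], 85],
    [[0, 0, 30], [0, 0, 0], 85],
    [[0, 0, 30], [0, 0, 0], 85],
    [[0, 0, 20], [0, 0, 0], 85],
    [[0, 0, 15], [0, 0, 0], 85],
    [[0, 0, 11], [0, 0, 0], 85],
    [[0, 0, 0], [0, 0, 0], 85],
  ],
)

```text
clock: 2.72
tcp_pos: [0.4371, 0.1242, 0.0119]
orientation: [0.679, 0.734, -0.002, -0.0]
ft_force: [-1.0, 0.1, 0.2]
opening: 0.0847
gripper_force: 0.0
```

>>> jog_arm(
  targets=[
    [[0, 0, 0], [0, 0, 0], 50],
    [[0, 0, 0], [0, 0, 0], 44],
    [[0, 0, 0], [0, 0, 0], 30],
    [[0, 0, 0], [0, 0, 0], 20],
    [[0, 0, 0], [0, 0, 0], 20],
    [[0, 0, 0], [0, 0, 0], 20],
    [[0, 0, 0], [0, 0, 0], 20],
    [[0, 0, 0], [0, 0, 0], 20],
  ],
)

```text
clock: 3.38
tcp_pos: [0.4393, 0.1253, 0.0149]
orientation: [0.679, 0.734, 0.001, 0.0]
ft_force: [-1.0, -0.6, 6.6]
opening: 0.0428
gripper_force: 61.1
```

>>> jog_arm(
  targets=[
    [[0, 0, -10], [0, 0, 0], 20],
    [[0, 0, -20], [0, 0, 0], 20],
    [[0, 0, -30], [0, 0, 0], 20],
    [[0, 0, -30], [0, 0, 0], 20],
    [[0, 0, -30], [0, 0, 0], 20],
  ],
)

```text
clock: 3.8
tcp_pos: [0.4381, 0.1242, 0.1358]
orientation: [0.68, 0.734, -0.0, 0.0]
ft_force: [0.1, 0.8, -1.6]
opening: 0.0425
gripper_force: 62.0
```

Run:
```python
from h import *
print(r.get_obs()["ft_force"],r.get_obs()["opening"])
plan([(651,-125,135,89,10)])
```

```text
[ 0.14841421  0.79648525 -1.62413214] 0.04247080895163266
at [438.1 124.2 135.8] 94.37 [ 0. -0. -1.]
(651, -125, 135, 89) [[[np.float64(-26.5), np.float64(19.3), np.float64(0.1)], np.float64(0.009)], [[np.float64(-26.3), np.float64(19.6), np.float64(0.1)], np.float64(0.009)], [[np.float64(-26.1), np.float64(19.8), np.float64(0.1)], np.float64(0.009)], [[np.float64(-25.9), np.float64(20.1), np.float64(0.1)], np.float64(0.009)], [[np.float64(-25.7), np.float64(20.3), np.float64(0.1)], np.float64(0.009)], [[np.float64(-25.5), np.float64(20.5), np.float64(0.1)], np.float64(0.009)], [[np.float64(-25.3), np.float64(20.8), np.float64(0.1)], np.float64(0.009)], [[np.float64(-25.1), np.float64(21.0), np.float64(0.1)], np.float64(0.009)], [[np.float64(-25.0), np.float64(21.3), np.float64(0.1)], np.float64(0.009)], [[np.float64(-24.7), np.float64(21.5), np.float64(0.1)], np.float64(0.009)]]
```

>>> jog_arm(
  targets=[
    [[-33, 24, 0], [0, 0, 0.011], 20],
    [[-33, 24, 0], [0, 0, 0.011], 20],
    [[-32, 25, 0], [0, 0, 0.011], 20],
    [[-32, 25, 0], [0, 0, 0.011], 20],
    [[-32, 25, 0], [0, 0, 0.011], 20],
    [[-32, 26, 0], [0, 0, 0.011], 20],
    [[-32, 26, 0], [0, 0, 0.011], 20],
    [[-31, 26, 0], [0, 0, 0.011], 20],
  ],
)

```text
clock: 4.47
tcp_pos: [0.6502, -0.1256, 0.1344]
orientation: [0.711, 0.703, 0.0, -0.0]
ft_force: [0.7, 0.6, -2.6]
opening: 0.0427
gripper_force: 62.1
```

>>> jog_arm(
  targets=[
    [[0, 0, 20], [0, 0, 0], 20],
    [[0, 0, 25], [0, 0, 0], 20],
    [[0, 0, 25], [0, 0, 0], 20],
    [[0, 0, 18], [0, 0, 0], 20],
    [[0, 0, 0], [0, 0, 0], 20],
    [[0, 0, 0], [0, 0, 0], 20],
  ],
)

```text
clock: 4.97
tcp_pos: [0.6487, -0.1241, 0.0459]
orientation: [0.711, 0.703, -0.001, -0.001]
ft_force: [0.1, -0.1, -2.0]
opening: 0.0426
gripper_force: 62.2
```

```bash
cat > m.py <<'E'
from h import *
import sys
p0,a,z=pose();print("tcp",p0.round(1),round(a,2),z.round(3))
for n in("scene","top"):
    p=r.capture(n);w=cloud(p);np.save(n+"2.npy",w);cv2.imwrite(f"pics/{n}{sys.argv[1]}.png",p["color"][:,:,::-1])
    img=p["color"].astype(int)
    blue=(img[:,:,2]>img[:,:,0]+25)&(img[:,:,2]>img[:,:,1]+5)
    q=w[blue];q=q[~np.isnan(q[:,0])];q=q[(np.hypot(q[:,0]*1000-p0[0],q[:,1]*1000-p0[1])<75)]*1000
    print(n,"bead blue",len(q),np.percentile(q,[2,50,98],axis=0).round(1).tolist())
E
python3 m.py 2
python3 - <<'E'
import cv2,numpy as np
a=cv2.imread("pics/scene2.png")[160:280,150:310];b=cv2.imread("pics/top2.png")[130:250,190:350]
cv2.imwrite("pics/c2.png",np.hstack([cv2.resize(x,None,fx=2.5,fy=2.5,interpolation=cv2.INTER_CUBIC) for x in(a,b)]))
E
```

```text
tcp [ 648.7 -124.1   45.9] 89.37 [-0.002  0.    -1.   ]
scene bead blue 113 [[632.2, -163.4, 30.5], [661.1, -138.3, 73.0], [673.5, -85.9, 78.1]]Traceback (most recent call last):
  File "m.py", line 9, in <module>
    print(n,"bead blue",len(q),np.percentile(q,[2,50,98],axis=0).round(1).tolist())
                               ~~~~~~~~~~~~~^^^^^^^^^^^^^^^^^^^^
    return _quantile_unchecked(
        a, q, axis, out, overwrite_input, method, keepdims, weights)
    return _ureduce(a,
                    func=_quantile_ureduce_func,
    ...<5 lines>...
                    overwrite_input=overwrite_input,
                    method=method)
    r = func(a, **kwargs)
    result = _quantile(arr,
                       quantiles=q,
    ...<2 lines>...
                       out=out,
                       weights=wgt)
    slices_having_nans = np.isnan(arr[-1, ...])
                                  ~~~^^^^^^^^^
IndexError: index -1 is out of bounds for axis 0 with size 0
```

View pics/c2.png

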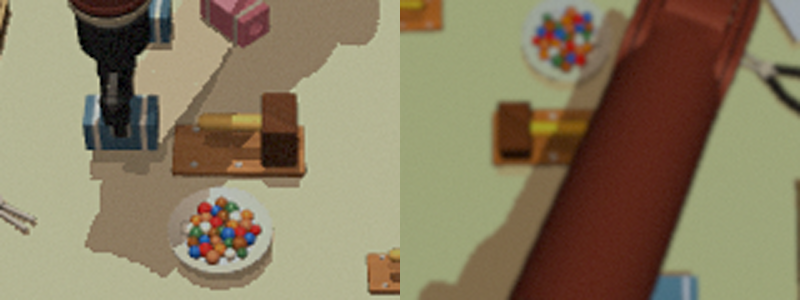

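Scene crop: the bead is held level with its bore facing the pin, at crop (120,122). The arm hides it in the top view. I'll fit bead faces and the pin cylinder in the scene camera, so any camera bias cancels.

```bash
cat > m.py <<'E'
from h import *
from scipy.optimize import least_squares
p0,a,z=pose();print("tcp",p0.round(1),round(a,2),z.round(3))
Q=[]
for i in range(5):
    p=r.capture("scene");w=cloud(p);np.save("scene2.npy",w);Q.append(w.reshape(-1,3)*1000)
w=np.concatenate(Q);w=w[~np.isnan(w[:,0])]
by0,by1=p0[1]-45,p0[1]+45
# bead: away from fingers, |y-yc| in 18..38
b=w[(abs(w[:,1]-p0[1])>17)&(abs(w[:,1]-p0[1])<36)&(abs(w[:,0]-p0[0])<32)&(w[:,2]>p0[2]-12)&(w[:,2]<p0[2]+42)]
def fb(v,q):
    cx,cz,t=v; c,s=np.cos(t),np.sin(t)
    y=q[:,1]-p0[1]
    X=(q[:,0]-cx-y*s); Z=q[:,2]-cz
    # distance to nearer of front and top face of a 44 square
    d=np.stack([np.abs(X-22)+np.maximum(0,Z-22),np.abs(Z-22)+np.maximum(0,X-22)]).min(0)
    return d
s=least_squares(fb,[p0[0],p0[2]+9,0],args=(b,),loss="soft_l1",diff_step=1e-3,x_scale=[1,1,.02])
print("bead c x,z, dx/dy",s.x.round(3),"n",len(b),"res",round(np.median(np.abs(s.fun)),2))
e=w[(abs(w[:,1]-p0[1])<60)&(abs(w[:,0]-p0[0])<25)&(w[:,2]>s.x[1]-15)&(w[:,2]<s.x[1]+24)]
print("bead y ends",np.percentile(e[:,1],[1,99]).round(1))
g=w[(w[:,1]>-29)&(w[:,1]<12)&(abs(w[:,0]-653)<22)&(w[:,2]>46)&(w[:,2]<72)]
def fp(v):
    cx,cz,tx,tz=v;y=g[:,1]+8
    return np.hypot(g[:,0]-cx-tx*y,g[:,2]-cz-tz*y)-10
s=least_squares(fp,[651,55,0,0],loss="soft_l1")
print("pin x,z at y=-8, slopes",s.x.round(3),"n",len(g),"res",round(np.median(np.abs(s.fun)),2))
g=w[(w[:,1]>-70)&(w[:,1]<12)&(abs(w[:,0]-653)<8)&(w[:,2]>52)&(w[:,2]<72)];print("tip y",np.percentile(g[:,1],[.5,1,2]))
k=w[(w[:,1]>-70)&(w[:,1]<90)&(abs(w[:,0]-653)<25)&(w[:,2]>71)&(w[:,2]<80)&(w[:,1]>0)];print("block y",np.percentile(k[:,1],[1,2,98,99]))
f=w[(w[:,1]>-29)&(w[:,1]<90)&(abs(w[:,0]-653)<60)&(w[:,2]>8)&(w[:,2]<16)&(w[:,0]>670)]
xs=[(y,np.percentile(f[abs(f[:,1]-y)<6,0],97)) for y in range(-20,40,5)];print("base edge slope",np.polyfit(*np.array(xs).T,1))
bx=w[(w[:,1]>22)&(w[:,1]<50)&(w[:,2]>20)&(w[:,2]<68)&(abs(w[:,0]-680)<15)];print("block front slope",np.polyfit(bx[:,1],bx[:,0],1))
E
python3 m.py
```

```text
tcp [ 650.2 -124.5   47.7] 89.37 [ 0.002 -0.    -1.   ]
bead c x,z, dx/dy [6.51184e+02 5.40010e+01 9.00000e-03] n 1358 res 1.31
bead y ends [-164.3  -84.7]
pin x,z at y=-8, slopes [6.51528e+02 5.47670e+01 1.40000e-02 1.00000e-03] n 522 res 1.41
tip y [-39.04558331 -39.00764502 -38.95308665]
block y [32.75710199 32.82036662 68.97561617 69.16854096]
base edge slope [2.40106943e-02 6.88467913e+02]
block front slope [1.38129186e-01 6.75871686e+02]
```

>>> jog_arm(
  targets=[
    [[10, 0, -1], [0, 0, 0], 20],
    [[15, 0, 0], [0, 0, 0], 20],
    [[10, 0, 0], [0, 0, 0], 20],
    [[5, 0, 0], [0, 0, 0], 20],
    [[3, 0, 0], [0, 0, 0], 20],
    [[3, 0, 0], [0, 0, 0], 20],
    [[3, 0, 0], [0, 0, 0], 20],
    [[0, 0, 0], [0, 0, 0], 20],
  ],
)

```text
clock: 5.98
tcp_pos: [0.6498, -0.0749, 0.0467]
orientation: [0.711, 0.703, 0.0, -0.0]
ft_force: [-0.3, 0.5, -2.6]
opening: 0.0428
gripper_force: 62.2
```

```bash
python3 -c "
from h import *
o=r.get_obs();print(pose(),o['ft_force'],o['moment'])"; python3 m.py
```

```text
(array([649.8180239 , -74.86433098,  46.69891083]), np.float64(89.38069068366025), array([-6.21500926e-05,  8.26710817e-05, -9.99999995e-01])) [-0.27108249  0.52133807 -2.59174611] [-0.01763937  0.01283777 -0.05688789]
tcp [649.8 -74.9  46.7] 89.38 [-0.  0. -1.]
bead c x,z, dx/dy [6.50732e+02 5.32600e+01 5.00000e-03] n 1406 res 1.33
bead y ends [-115.6  -16.8]
pin x,z at y=-8, slopes [ 6.51072e+02  5.48620e+01 -1.00000e-03 -6.00000e-03] n 522 res 1.42
tip y [-59.15071238 -52.55911282 -46.95752887]
block y [32.70830022 32.8121038  69.04910019 69.26468854]
base edge slope [4.06088382e-02 6.88075196e+02]
block front slope [1.59916589e-01 6.74962157e+02]
```

>>> jog_arm(
  targets=[
    [[3, 0, -1], [0, 0, 0], 20],
    [[3, 0, 0], [0, 0, 0], 20],
    [[3, 0, 0], [0, 0, 0], 20],
    [[3, 0, 0], [0, 0, 0], 20],
    [[0, 0, 0], [0, 0, 0], 20],
    [[0, 0, 0], [0, 0, 0], 20],
  ],
)

```text
clock: 6.73
tcp_pos: [0.65, -0.0628, 0.0477]
orientation: [0.711, 0.703, 0.0, -0.0]
ft_force: [-0.2, 0.4, -2.2]
opening: 0.0425
gripper_force: 62.2
```

>>> jog_arm(
  targets=[
    [[3, 0, 0], [0, 0, 0], 20],
    [[3, 0, 0], [0, 0, 0], 20],
    [[2, 0, 0], [0, 0, 0], 20],
    [[2, 0, 0], [0, 0, 0], 20],
    [[1, 0, 0], [0, 0, 0], 20],
    [[1, 0, 0], [0, 0, 0], 20],
    [[0, 0, 0], [0, 0, 0], 20],
    [[0, 0, 0], [0, 0, 0], 20],
  ],
)

```text
clock: 7.4
tcp_pos: [0.6501, -0.0514, 0.0477]
orientation: [0.711, 0.703, -0.0, 0.0]
ft_force: [0.3, 0.3, -2.7]
opening: 0.0426
gripper_force: 62.2
```

>>> jog_arm(
  targets=[
    [[1, 0, 0], [0, 0, 0], 20],
    [[1, 0, 0], [0, 0, 0], 20],
    [[0, 0, 0], [0, 0, 0], 20],
  ],
)

```text
clock: 7.65
tcp_pos: [0.6501, -0.0491, 0.0477]
orientation: [0.711, 0.703, 0.0, -0.0]
ft_force: [-0.0, -0.5, -2.7]
opening: 0.0427
gripper_force: 62.2
```

>>> jog_arm(
  targets=[
    [[1, 0, 0], [0, 0, 0], 20],
    [[1, 0, 0], [0, 0, 0], 20],
    [[0, 0, 0], [0, 0, 0], 20],
  ],
)

```text
clock: 7.9
tcp_pos: [0.6501, -0.048, 0.0478]
orientation: [0.711, 0.703, -0.0, 0.0]
ft_force: [0.2, -1.7, -2.7]
opening: 0.0424
gripper_force: 62.2
```

>>> jog_arm(
  targets=[
    [[1, 0, 0], [0, 0, 0], 20],
    [[1, 0, 0], [0, 0, 0], 20],
    [[0, 0, 0], [0, 0, 0], 20],
  ],
)

```text
clock: 8.15
tcp_pos: [0.6499, -0.0472, 0.0479]
orientation: [0.711, 0.703, -0.001, 0.001]
ft_force: [-1.4, -6.1, -1.5]
opening: 0.0426
gripper_force: 62.4
```

>>> jog_arm(
  targets=[
    [[1, 0, 0], [0, 0, 0], 20],
    [[1, 0, 0], [0, 0, 0], 20],
    [[0, 0, 0], [0, 0, 0], 20],
    [[0, 0, 0], [0, 0, 0], 20],
  ],
)

```text
clock: 8.48
tcp_pos: [0.6498, -0.0469, 0.048]
orientation: [0.712, 0.702, -0.001, 0.001]
ft_force: [-0.7, -10.5, -0.9]
opening: 0.0427
gripper_force: 62.4
```

Run:
```python
from h import *
p=r.capture("scene");cv2.imwrite("pics/s3.png",cv2.resize(p["color"][170:250,180:300,::-1],None,fx=5,fy=5,interpolation=cv2.INTER_CUBIC))
o=r.get_obs();print(pose(),o["ft_force"])
```

```text
(array([649.86247265, -46.90222625,  48.03451571]), np.float64(89.22208719712368), array([ 9.80766404e-05, -3.68762633e-03, -9.99993196e-01])) [-0.32247609 -8.75303894 -1.41742336]
```

View pics/s3.png

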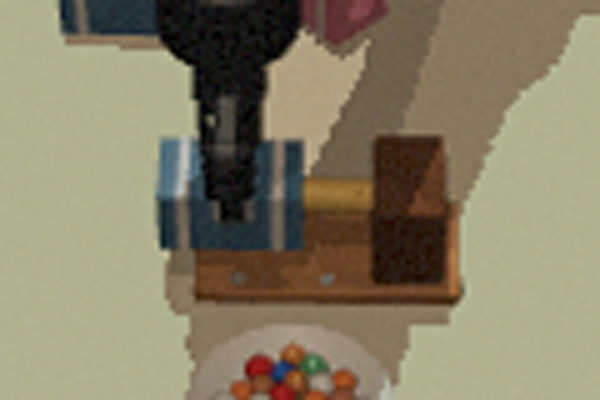

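Bead L stopped with about 40 mm of pin still bare (crop columns 305–375), which means 30 mm of pin is inside it, and it held against 10 N. It is held up, so it goes in the red tray. Drawing it off.

>>> jog_arm(
  targets=[
    [[-4, 0, 0], [0, 0, 0], 20],
    [[-6, 0, 0], [0, 0, 0], 20],
    [[-10, 0, 0], [0, 0, 0], 20],
    [[-10, 0, 0], [0, 0, 0], 20],
    [[-10, 0, 0], [0, 0, 0], 20],
    [[-10, 0, 0], [0, 0, 0], 20],
    [[-12, 0, 0], [0, 0, 0], 20],
    [[-12, 0, 0], [0, 0, 0], 20],
  ],
)

```text
clock: 9.2
tcp_pos: [0.6493, -0.1187, 0.0477]
orientation: [0.711, 0.703, -0.0, 0.0]
ft_force: [0.1, 0.0, -2.7]
opening: 0.0427
gripper_force: 62.4
```

>>> jog_arm(
  targets=[
    [[-20, 0, -10], [0, 0, 0], 20],
    [[-20, 0, -20], [0, 0, 0], 20],
    [[-10, 0, -25], [0, 0, 0], 20],
    [[0, 0, -20], [0, 0, 0], 20],
    [[0, 0, 0], [0, 0, 0], 20],
  ],
)

```text
clock: 9.62
tcp_pos: [0.6506, -0.1708, 0.1274]
orientation: [0.712, 0.702, 0.002, 0.003]
ft_force: [0.7, -0.7, -1.6]
opening: 0.0424
gripper_force: 62.4
```

Run:
```python
from h import *
o=r.get_obs();print(o["ft_force"],o["opening"])
plan([(501,-366,122,88,7),(501,-366,40,88,3)])
```

```text
[ 0.6524232  -0.66135483 -1.598701  ] 0.04240709289401146
at [ 650.6 -170.8  127.4] 89.2 [ 0.006 -0.002 -1.   ]
(501, -366, 122, 88) [[[np.float64(-28.2), np.float64(-21.0), np.float64(0.8)], np.float64(0.003)], [[np.float64(-28.2), np.float64(-20.9), np.float64(0.8)], np.float64(0.003)], [[np.float64(-28.3), np.float64(-20.8), np.float64(0.8)], np.float64(0.003)], [[np.float64(-28.4), np.float64(-20.7), np.float64(0.8)], np.float64(0.003)], [[np.float64(-28.4), np.float64(-20.6), np.float64(0.8)], np.float64(0.003)], [[np.float64(-28.5), np.float64(-20.6), np.float64(0.8)], np.float64(0.003)], [[np.float64(-28.6), np.float64(-20.5), np.float64(0.8)], np.float64(0.003)]]
(501, -366, 40, 88) [[[np.float64(0.0), np.float64(0.0), np.float64(27.3)], np.float64(0.0)], [[np.float64(0.0), np.float64(0.0), np.float64(27.3)], np.float64(0.0)], [[np.float64(0.0), np.float64(0.0), np.float64(27.3)], np.float64(0.0)]]
```

>>> jog_arm(
  targets=[
    [[-28, -21, 0], [0, 0, 0.003], 20],
    [[-28, -21, 0], [0, 0, 0.003], 20],
    [[-28, -21, 0], [0, 0, 0.003], 20],
    [[-28, -21, 0], [0, 0, 0.003], 20],
    [[-29, -21, 0], [0, 0, 0.003], 20],
    [[-29, -20, 0], [0, 0, 0.003], 20],
    [[-29, -20, 0], [0, 0, 0.003], 20],
    [[0, 0, 10], [0, 0, 0], 20],
  ],
)

```text
clock: 10.28
tcp_pos: [0.4939, -0.3718, 0.1143]
orientation: [0.722, 0.692, -0.002, 0.002]
ft_force: [-1.7, -1.3, -2.4]
opening: 0.0423
gripper_force: 62.4
```

>>> jog_arm(
  targets=[
    [[0, 0, 25], [0, 0, 0], 20],
    [[0, 0, 25], [0, 0, 0], 20],
    [[0, 0, 20], [0, 0, 0], 20],
    [[0, 0, 10], [0, 0, 0], 20],
    [[0, 0, 5], [0, 0, 0], 20],
    [[0, 0, 0], [0, 0, 0], 20],
    [[0, 0, 0], [0, 0, 0], 20],
  ],
)

```text
clock: 10.87
tcp_pos: [0.5002, -0.3638, 0.0284]
orientation: [0.718, 0.696, -0.0, 0.0]
ft_force: [0.1, 0.1, -2.3]
opening: 0.0426
gripper_force: 62.2
```

>>> jog_arm(
  targets=[
    [[0, 0, 3], [0, 0, 0], 20],
    [[0, 0, 2], [0, 0, 0], 20],
    [[0, 0, 1], [0, 0, 0], 20],
    [[0, 0, 0], [0, 0, 0], 20],
    [[0, 0, 0], [0, 0, 0], 20],
  ],
)

```text
clock: 11.28
tcp_pos: [0.4999, -0.3634, 0.0219]
orientation: [0.718, 0.696, 0.0, 0.0]
ft_force: [0.1, 0.1, -2.5]
opening: 0.0429
gripper_force: 62.2
```

>>> jog_arm(
  targets=[
    [[0, 0, 1], [0, 0, 0], 20],
    [[0, 0, 0], [0, 0, 0], 20],
    [[0, 0, 0], [0, 0, 0], 20],
  ],
)

```text
clock: 11.53
tcp_pos: [0.5, -0.3635, 0.0211]
orientation: [0.718, 0.696, 0.0, 0.0]
ft_force: [-1.2, 0.4, 1.4]
opening: 0.0423
gripper_force: 62.6
```

>>> jog_arm(
  targets=[
    [[0, 0, 0], [0, 0, 0], 46],
    [[0, 0, 0], [0, 0, 0], 52],
    [[0, 0, 0], [0, 0, 0], 60],
    [[0, 0, 0], [0, 0, 0], 70],
    [[0, 0, 0], [0, 0, 0], 70],
  ],
)

```text
clock: 11.95
tcp_pos: [0.4999, -0.3634, 0.0208]
orientation: [0.718, 0.696, -0.0, 0.0]
ft_force: [-0.6, -0.4, 0.1]
opening: 0.0699
gripper_force: 0.0
```

>>> jog_arm(
  targets=[
    [[0, 0, -15], [0, 0, 0], 70],
    [[0, 0, -30], [0, 0, 0], 70],
    [[0, 0, -30], [0, 0, 0], 85],
    [[0, 0, -35], [0, 0, 0], 85],
    [[0, 0, 0], [0, 0, 0], 85],
  ],
)

```text
clock: 12.37
tcp_pos: [0.5022, -0.3659, 0.1374]
orientation: [0.719, 0.695, 0.001, 0.004]
ft_force: [0.8, -0.3, 1.0]
opening: 0.0851
gripper_force: 0.0
```

Run:
```python
from h import *
for n in("scene","top"):
    p=r.capture(n);w=cloud(p)
    q=pts(w,.5,-.366,.06,.038,.06);print(n,"placed",rect(q),np.median(q[:,2]))
    q=pts(w,.450,-.121,.07,.0405,.052);print(n,"blueR",rect(q),np.median(q,0).round(4))
    q=pts(w,.438,.123,.05,.02,.06);print("old spot",len(q))
    cv2.imwrite(f"pics/{n}4.png",cv2.resize(p["color"][140:290,110:430,::-1],None,fx=2.5,fy=2.5,interpolation=cv2.INTER_CUBIC))
plan([(450.5,-120.5,120,88.3,8),(450.5,-120.5,12,88.3,4)])
```

```text
scene placed (array([ 503.2, -363.3]), array([81.6, 51.5]), 84.6) 0.048710691947374984
scene blueR (array([ 452.7, -120.1]), array([79.4, 49.3]), -90.0) [ 0.4532 -0.1205  0.0436]
old spot 0
top placed (array([ 499.5, -357.6]), array([64.7, 42.4]), 88.7) 0.04905568800058613
top blueR (array([ 450.1, -122.6]), array([79.8, 41.6]), 88.5) [ 0.4498 -0.1224  0.0436]
old spot 0
at [ 500.7 -363.9  132.3] 88.17 [ 0.003 -0.001 -1.   ]
(450.5, -120.5, 120, 88.3) [[[np.float64(30.2), np.float64(-7.2), np.float64(1.5)], np.float64(-0.0)], [[np.float64(30.2), np.float64(-7.2), np.float64(1.5)], np.float64(-0.0)], [[np.float64(30.2), np.float64(-7.2), np.float64(1.5)], np.float64(-0.0)], [[np.float64(30.2), np.float64(-7.2), np.float64(1.5)], np.float64(-0.0)], [[np.float64(30.2), np.float64(-7.2), np.float64(1.5)], np.float64(-0.0)], [[np.float64(30.2), np.float64(-7.2), np.float64(1.5)], np.float64(-0.0)], [[np.float64(30.2), np.float64(-7.2), np.float64(1.5)], np.float64(-0.0)], [[np.float64(30.2), np.float64(-7.2), np.float64(1.5)], np.float64(-0.0)]]
(450.5, -120.5, 12, 88.3) [[[np.float64(0.0), np.float64(0.0), np.float64(27.0)], np.float64(-0.0)], [[np.float64(0.0), np.float64(0.0), np.float64(27.0)], np.float64(-0.0)], [[np.float64(0.0), np.float64(0.0), np.float64(27.0)], np.float64(-0.0)], [[np.float64(0.0), np.float64(0.0), np.float64(27.0)], np.float64(-0.0)]]
```

View pics/scene4.png

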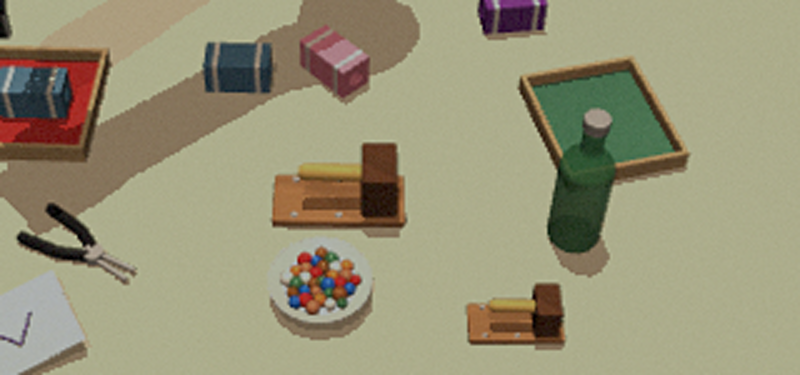

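The first bead lies flat in the red tray at (35,90) in the crop, and the second is untouched at (238,68). Next I'll grasp the second one a little higher.

>>> jog_arm(
  targets=[
    [[30, -7, 0], [0, 0, 0], 85],
    [[30, -7, 0], [0, 0, 0], 85],
    [[30, -7, 0], [0, 0, 0], 85],
    [[30, -7, 0], [0, 0, 0], 85],
    [[30, -7, 0], [0, 0, 0], 85],
    [[31, -7, 0], [0, 0, 0], 85],
    [[31, -8, 0], [0, 0, 0], 85],
    [[31, -8, 10], [0, 0, 0], 85],
  ],
)

```text
clock: 13.13
tcp_pos: [0.4494, -0.1171, 0.1209]
orientation: [0.718, 0.696, 0.0, 0.0]
ft_force: [1.3, 0.3, 0.2]
opening: 0.0849
gripper_force: 0.0
```

>>> jog_arm(
  targets=[
    [[0, 0, 20], [0, 0, 0], 85],
    [[0, 0, 20], [0, 0, 0], 85],
    [[0, 0, 10], [0, 0, 0], 85],
    [[0, 0, 0], [0, 0, 0], 85],
  ],
)

```text
clock: 13.47
tcp_pos: [0.4474, -0.1184, 0.0682]
orientation: [0.718, 0.696, -0.002, -0.002]
ft_force: [-0.4, -0.6, 0.0]
opening: 0.085
gripper_force: 0.0
```

```bash
python3 -c "
from h import *
plan([(450.5,-120.5,16,88.5,5)])"
```

```text
at [ 447.4 -118.4   68.2] 88.16 [-0.005 -0.001 -1.   ]
(450.5, -120.5, 16, 88.5) [[[np.float64(-0.4), np.float64(0.6), np.float64(10.4)], np.float64(-0.001)], [[np.float64(-0.4), np.float64(0.6), np.float64(10.4)], np.float64(-0.001)], [[np.float64(-0.4), np.float64(0.6), np.float64(10.4)], np.float64(-0.001)], [[np.float64(-0.4), np.float64(0.6), np.float64(10.4)], np.float64(-0.001)], [[np.float64(-0.4), np.float64(0.6), np.float64(10.4)], np.float64(-0.001)]]
```

>>> jog_arm(
  targets=[
    [[-2, 1, 15], [0, 0, 0], 85],
    [[0, 1, 15], [0, 0, 0], 85],
    [[0, 0, 12], [0, 0, 0], 85],
    [[0, 0, 9], [0, 0, 0], 85],
    [[0, 0, 0], [0, 0, 0], 85],
    [[0, 0, 0], [0, 0, 0], 85],
  ],
)

```text
clock: 13.97
tcp_pos: [0.4514, -0.1211, 0.0199]
orientation: [0.719, 0.695, -0.0, -0.0]
ft_force: [-0.4, -0.3, 0.9]
opening: 0.0849
gripper_force: 0.0
```

>>> jog_arm(
  targets=[
    [[0, 0, 0], [0, 0, 0], 55],
    [[0, 0, 0], [0, 0, 0], 48],
    [[0, 0, 0], [0, 0, 0], 44],
    [[0, 0, 0], [0, 0, 0], 30],
    [[0, 0, 0], [0, 0, 0], 20],
    [[0, 0, 0], [0, 0, 0], 20],
    [[0, 0, 0], [0, 0, 0], 20],
  ],
)

```text
clock: 14.55
tcp_pos: [0.4519, -0.1207, 0.0206]
orientation: [0.718, 0.696, 0.0, 0.0]
ft_force: [-3.8, 1.1, 11.2]
opening: 0.0423
gripper_force: 60.3
```

>>> jog_arm(
  targets=[
    [[0, 0, -10], [0, 0, 0], 20],
    [[0, 0, -20], [0, 0, 0], 20],
    [[0, 0, -30], [0, 0, 0], 20],
    [[0, 0, -30], [0, 0, 0], 20],
    [[0, 0, 0], [0, 0, 0], 20],
  ],
)

```text
clock: 14.97
tcp_pos: [0.4545, -0.1215, 0.1151]
orientation: [0.719, 0.695, 0.003, 0.002]
ft_force: [2.0, -0.1, -2.4]
opening: 0.0422
gripper_force: 62.7
```

```bash
python3 -c "
from h import *
plan([(650,-130,100,89,5),(650,-130,50,89,3)])"
```

```text
at [ 454.5 -121.5  115.1] 88.11 [ 0.007  0.    -1.   ]
(650, -130, 100, 89) [[[np.float64(-0.4), np.float64(39.1), np.float64(3.0)], np.float64(-0.003)], [[np.float64(-0.5), np.float64(39.1), np.float64(3.0)], np.float64(-0.003)], [[np.float64(-0.6), np.float64(39.1), np.float64(3.0)], np.float64(-0.003)], [[np.float64(-0.8), np.float64(39.1), np.float64(3.0)], np.float64(-0.003)], [[np.float64(-0.9), np.float64(39.1), np.float64(3.0)], np.float64(-0.003)]]
(650, -130, 50, 89) [[[np.float64(0.0), np.float64(0.0), np.float64(16.7)], np.float64(-0.0)], [[np.float64(0.0), np.float64(0.0), np.float64(16.7)], np.float64(-0.0)], [[np.float64(0.0), np.float64(0.0), np.float64(16.7)], np.float64(-0.0)]]
```

>>> jog_arm(
  targets=[
    [[-1, 33, 0], [0, 0, -0.004], 20],
    [[-1, 33, 0], [0, 0, -0.004], 20],
    [[-1, 33, 0], [0, 0, -0.004], 20],
    [[-1, 33, 0], [0, 0, -0.004], 20],
    [[-1, 33, 0], [0, 0, -0.003], 20],
    [[-1, 32, 0], [0, 0, 0], 20],
    [[0, 0, 10], [0, 0, 0], 20],
    [[0, 0, 20], [0, 0, 0], 20],
  ],
)

```text
clock: 15.63
tcp_pos: [0.6511, -0.1314, 0.0806]
orientation: [0.711, 0.703, 0.0, 0.002]
ft_force: [-0.0, -1.0, -2.7]
opening: 0.0425
gripper_force: 63.0
```

>>> jog_arm(
  targets=[
    [[0, 0, 20], [0, 0, 0], 20],
    [[0, 0, 10], [0, 0, 0], 20],
    [[0, 0, 0], [0, 0, 0], 20],
    [[0, 0, 0], [0, 0, 0], 20],
    [[0, 0, 0], [0, 0, 0], 20],
  ],
)

```text
clock: 16.05
tcp_pos: [0.649, -0.1313, 0.051]
orientation: [0.712, 0.702, 0.0, 0.001]
ft_force: [-0.5, -0.1, -2.6]
opening: 0.0422
gripper_force: 62.8
```

```bash
python3 m.py
```

```text
tcp [ 649.  -131.3   51. ] 89.25 [ 0.001 -0.    -1.   ]
bead c x,z, dx/dy [6.50145e+02 5.17540e+01 1.90000e-02] n 1271 res 1.3
bead y ends [-170.1  -90.3]
pin x,z at y=-8, slopes [6.51003e+02 5.47230e+01 1.90000e-02 1.00000e-03] n 523 res 1.38
tip y [-39.07783334 -39.05523282 -39.00580902]
block y [32.72679999 32.80157539 69.11564514 69.20426044]
base edge slope [2.54249606e-02 6.87980890e+02]
block front slope [1.12340017e-01 6.77159329e+02]
```

>>> jog_arm(
  targets=[
    [[10, 0.7, -3], [0, 0, 0], 20],
    [[15, 0, 0], [0, 0, 0], 20],
    [[12, 0, 0], [0, 0, 0], 20],
    [[8, 0, 0], [0, 0, 0], 20],
    [[4, 0, 0], [0, 0, 0], 20],
    [[3, 0, 0], [0, 0, 0], 20],
    [[3, 0, 0], [0, 0, 0], 20],
    [[0, 0, 0], [0, 0, 0], 20],
  ],
)

```text
clock: 16.97
tcp_pos: [0.6498, -0.0757, 0.0527]
orientation: [0.712, 0.703, -0.0, -0.0]
ft_force: [-0.3, -0.2, -2.5]
opening: 0.042
gripper_force: 62.9
```

>>> jog_arm(
  targets=[
    [[3, 0, 0], [0, 0, 0], 20],
    [[3, 0, 0], [0, 0, 0], 20],
    [[0, 0, 0], [0, 0, 0], 20],
  ],
)

```text
clock: 17.22
tcp_pos: [0.6499, -0.0696, 0.0527]
orientation: [0.712, 0.703, 0.0, -0.0]
ft_force: [0.4, 0.5, -3.0]
opening: 0.0419
gripper_force: 62.9
```

>>> jog_arm(
  targets=[
    [[2, 0, -0.7], [0, 0, 0], 20],
    [[3, 0, 0], [0, 0, 0], 20],
    [[3, 0, 0], [0, 0, 0], 20],
    [[3, 0, 0], [0, 0, 0], 20],
    [[2, 0, 0], [0, 0, 0], 20],
    [[2, 0, 0], [0, 0, 0], 20],
    [[0, 0, 0], [0, 0, 0], 20],
    [[0, 0, 0], [0, 0, 0], 20],
  ],
)

```text
clock: 17.88
tcp_pos: [0.6501, -0.0549, 0.0534]
orientation: [0.712, 0.703, -0.0, 0.0]
ft_force: [0.4, -0.3, -3.2]
opening: 0.0421
gripper_force: 62.9
```

>>> jog_arm(
  targets=[
    [[1, 0, 0], [0, 0, 0], 20],
    [[1, 0, 0], [0, 0, 0], 20],
    [[1, 0, 0], [0, 0, 0], 20],
    [[1, 0, 0], [0, 0, 0], 20],
    [[1, 0, 0], [0, 0, 0], 20],
    [[1, 0, 0], [0, 0, 0], 20],
    [[0, 0, 0], [0, 0, 0], 20],
  ],
)

```text
clock: 18.47
tcp_pos: [0.6502, -0.0487, 0.0534]
orientation: [0.712, 0.703, 0.0, -0.0]
ft_force: [1.0, 0.6, -2.8]
opening: 0.0422
gripper_force: 62.9
```

>>> jog_arm(
  targets=[
    [[1, 0, 0], [0, 0, 0], 20],
    [[1, 0, 0], [0, 0, 0], 20],
    [[1, 0, 0], [0, 0, 0], 20],
    [[1, 0, 0], [0, 0, 0], 20],
    [[0, 0, 0], [0, 0, 0], 20],
  ],
)

```text
clock: 18.88
tcp_pos: [0.6502, -0.0448, 0.0534]
orientation: [0.712, 0.703, 0.0, -0.0]
ft_force: [0.1, 0.1, -3.5]
opening: 0.0421
gripper_force: 62.9
```

>>> jog_arm(
  targets=[
    [[1, 0, 0], [0, 0, 0], 20],
    [[1, 0, 0], [0, 0, 0], 20],
    [[0, 0, 0], [0, 0, 0], 20],
  ],
)

```text
clock: 19.13
tcp_pos: [0.6503, -0.0428, 0.0534]
orientation: [0.712, 0.703, 0.0, -0.0]
ft_force: [-0.4, 0.0, -2.6]
opening: 0.0421
gripper_force: 62.9
```

>>> jog_arm(
  targets=[
    [[2, 0, 0], [0, 0, 0], 20],
    [[3, 0, 0], [0, 0, 0], 20],
    [[3, 0, 0], [0, 0, 0], 20],
    [[3, 0, 0], [0, 0, 0], 20],
    [[2, 0, 0], [0, 0, 0], 20],
    [[0, 0, 0], [0, 0, 0], 20],
  ],
)

```text
clock: 19.63
tcp_pos: [0.6504, -0.0291, 0.0534]
orientation: [0.711, 0.703, 0.0, -0.0]
ft_force: [0.1, 1.0, -3.3]
opening: 0.0422
gripper_force: 62.9
```

>>> jog_arm(
  targets=[
    [[2, 0, 0], [0, 0, 0], 20],
    [[3, 0, 0], [0, 0, 0], 20],
    [[3, 0, 0], [0, 0, 0], 20],
    [[2, 0, 0], [0, 0, 0], 20],
    [[2, 0, 0], [0, 0, 0], 20],
    [[1, 0, 0], [0, 0, 0], 20],
    [[0, 0, 0], [0, 0, 0], 20],
  ],
)

```text
clock: 20.22
tcp_pos: [0.6506, -0.0167, 0.0534]
orientation: [0.712, 0.703, 0.0, -0.0]
ft_force: [-0.5, -0.5, -2.9]
opening: 0.0422
gripper_force: 62.9
```

>>> jog_arm(
  targets=[
    [[1, 0, 0], [0, 0, 0], 20],
    [[1, 0, 0], [0, 0, 0], 20],
    [[1, 0, 0], [0, 0, 0], 20],
    [[1, 0, 0], [0, 0, 0], 20],
    [[1, 0, 0], [0, 0, 0], 20],
    [[0, 0, 0], [0, 0, 0], 20],
  ],
)

```text
clock: 20.72
tcp_pos: [0.6507, -0.0117, 0.0534]
orientation: [0.712, 0.703, 0.0, -0.0]
ft_force: [0.6, -0.6, -2.5]
opening: 0.0421
gripper_force: 62.9
```

>>> jog_arm(
  targets=[
    [[1, 0, 0], [0, 0, 0], 20],
    [[1, 0, 0], [0, 0, 0], 20],
    [[0, 0, 0], [0, 0, 0], 20],
  ],
)

```text
clock: 20.97
tcp_pos: [0.6507, -0.0098, 0.0534]
orientation: [0.712, 0.703, 0.0, -0.0]
ft_force: [0.5, 0.2, -2.6]
opening: 0.0421
gripper_force: 62.9
```

>>> jog_arm(
  targets=[
    [[1, 0, 0], [0, 0, 0], 20],
    [[1, 0, 0], [0, 0, 0], 20],
    [[0, 0, 0], [0, 0, 0], 20],
  ],
)

```text
clock: 21.22
tcp_pos: [0.6506, -0.0097, 0.0535]
orientation: [0.712, 0.702, -0.001, 0.001]
ft_force: [-0.3, -4.6, -3.0]
opening: 0.0425
gripper_force: 62.9
```

>>> jog_arm(
  targets=[
    [[1, 0, 0], [0, 0, 0], 20],
    [[1, 0, 0], [0, 0, 0], 20],
    [[0, 0, 0], [0, 0, 0], 20],
  ],
)

```text
clock: 21.47
tcp_pos: [0.6506, -0.0096, 0.0536]
orientation: [0.713, 0.702, -0.001, 0.001]
ft_force: [0.7, -9.4, -2.2]
opening: 0.042
gripper_force: 62.9
```

Run:
```python
from h import *
p=r.capture("scene");cv2.imwrite("pics/s5.png",cv2.resize(p["color"][170:250,180:300,::-1],None,fx=5,fy=5,interpolation=cv2.INTER_CUBIC))
```

```text
(no output)
```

View pics/s5.png

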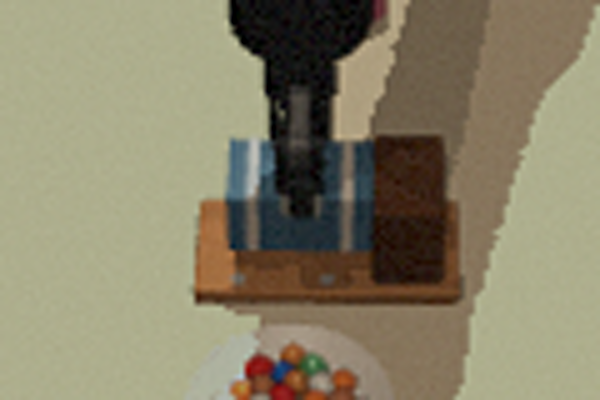

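The bead's end is against the block (crop column 373) with no pin showing, so it is fully home and goes in the green tray. Drawing it off.

>>> jog_arm(
  targets=[
    [[-4, 0, 0], [0, 0, 0], 20],
    [[-6, 0, 0], [0, 0, 0], 20],
    [[-10, 0, 0], [0, 0, 0], 20],
    [[-12, 0, 0], [0, 0, 0], 20],
    [[-12, 0, 0], [0, 0, 0], 20],
    [[-12, 0, 0], [0, 0, 0], 20],
    [[-12, 0, 0], [0, 0, 0], 20],
    [[-12, 0, 0], [0, 0, 0], 20],
  ],
)

```text
clock: 22.18
tcp_pos: [0.6495, -0.0879, 0.0535]
orientation: [0.712, 0.702, -0.0, 0.0]
ft_force: [0.3, 0.1, -2.7]
opening: 0.042
gripper_force: 62.9
```

>>> jog_arm(
  targets=[
    [[-12, 0, 0], [0, 0, 0], 20],
    [[-15, 0, 0], [0, 0, 0], 20],
    [[-15, 0, 0], [0, 0, 0], 20],
    [[0, 0, -10], [0, 0, 0], 20],
    [[0, 0, -25], [0, 0, 0], 20],
    [[0, 0, -30], [0, 0, 0], 20],
    [[0, 0, -25], [0, 0, 0], 20],
    [[0, 0, 0], [0, 0, 0], 20],
  ],
)

```text
clock: 22.85
tcp_pos: [0.6519, -0.1297, 0.1496]
orientation: [0.712, 0.702, 0.003, 0.003]
ft_force: [0.3, -1.4, -1.6]
opening: 0.0421
gripper_force: 63.0
```

```bash
python3 -c "
from h import *
print(r.get_obs()['ft_force'])
plan([(535,30,143,95,7),(529.5,321,143,103.6,8)])"
```

```text
[ 0.29793388 -1.36026635 -1.57729104]
at [ 651.9 -129.7  149.6] 89.22 [ 0.008 -0.001 -1.   ]
(535, 30, 143, 95) [[[np.float64(22.6), np.float64(-17.0), np.float64(0.9)], np.float64(-0.014)], [[np.float64(22.8), np.float64(-16.7), np.float64(0.9)], np.float64(-0.014)], [[np.float64(23.1), np.float64(-16.3), np.float64(0.9)], np.float64(-0.014)], [[np.float64(23.3), np.float64(-16.0), np.float64(0.9)], np.float64(-0.014)], [[np.float64(23.5), np.float64(-15.7), np.float64(0.9)], np.float64(-0.014)], [[np.float64(23.8), np.float64(-15.3), np.float64(0.9)], np.float64(-0.014)], [[np.float64(24.0), np.float64(-15.0), np.float64(0.9)], np.float64(-0.014)]]
(529.5, 321, 143, 103.6) [[[np.float64(36.3), np.float64(2.5), np.float64(-0.0)], np.float64(-0.019)], [[np.float64(36.2), np.float64(3.2), np.float64(-0.0)], np.float64(-0.019)], [[np.float64(36.2), np.float64(3.8), np.float64(-0.0)], np.float64(-0.019)], [[np.float64(36.1), np.float64(4.5), np.float64(-0.0)], np.float64(-0.019)], [[np.float64(36.0), np.float64(5.2), np.float64(-0.0)], np.float64(-0.019)], [[np.float64(35.9), np.float64(5.9), np.float64(-0.0)], np.float64(-0.019)], [[np.float64(35.8), np.float64(6.5), np.float64(-0.0)], np.float64(-0.019)], [[np.float64(35.7), np.float64(7.2), np.float64(-0.0)], np.float64(-0.019)]]
```

>>> jog_arm(
  targets=[
    [[23, -17, 0], [0, 0, -0.014], 20],
    [[23, -17, 0], [0, 0, -0.014], 20],
    [[23, -16, 0], [0, 0, -0.014], 20],
    [[23, -16, 0], [0, 0, -0.014], 20],
    [[24, -16, 0], [0, 0, -0.014], 20],
    [[24, -15, 0], [0, 0, -0.014], 20],
    [[24, -15, 0], [0, 0, -0.014], 20],
    [[10, 0, 0], [0, 0, 0], 20],
  ],
)

```text
clock: 23.52
tcp_pos: [0.5288, 0.0456, 0.1431]
orientation: [0.675, 0.738, 0.0, -0.001]
ft_force: [1.0, -0.1, -2.6]
opening: 0.0418
gripper_force: 63.0
```

>>> jog_arm(
  targets=[
    [[35, 3, 0], [0, 0, -0.019], 20],
    [[35, 3, 0], [0, 0, -0.019], 20],
    [[35, 4, 0], [0, 0, -0.019], 20],
    [[35, 4, 0], [0, 0, -0.019], 20],
    [[35, 5, 0], [0, 0, -0.019], 20],
    [[35, 6, 0], [0, 0, -0.019], 20],
    [[34, 6, 0], [0, 0, -0.019], 20],
    [[33, 7, 0], [0, 0, -0.019], 20],
  ],
)

```text
clock: 24.18
tcp_pos: [0.5275, 0.324, 0.1432]
orientation: [0.618, 0.786, 0.0, -0.0]
ft_force: [0.2, -0.3, -3.1]
opening: 0.042
gripper_force: 63.0
```

>>> jog_arm(
  targets=[
    [[0, 0, 20], [0, 0, 0], 20],
    [[0, 0, 25], [0, 0, 0], 20],
    [[0, 0, 20], [0, 0, 0], 20],
    [[0, 0, 15], [0, 0, 0], 20],
    [[0, 0, 10], [0, 0, 0], 20],
    [[0, 0, 0], [0, 0, 0], 20],
    [[0, 0, 0], [0, 0, 0], 20],
  ],
)

```text
clock: 24.77
tcp_pos: [0.5277, 0.3221, 0.0534]
orientation: [0.619, 0.786, -0.0, 0.0]
ft_force: [-0.3, 0.3, -2.1]
opening: 0.0419
gripper_force: 62.9
```

```bash
python3 -c "
from h import *
print(r.get_obs()['ft_force'])
plan([(529.5,321,27,103.6,5)])"
```

```text
[-0.25520414  0.33406908 -2.07679317]
at [527.7 322.1  53.4] 103.55 [-0.    -0.001 -1.   ]
(529.5, 321, 27, 103.6) [[[np.float64(-0.3), np.float64(0.3), np.float64(5.3)], np.float64(-0.0)], [[np.float64(-0.3), np.float64(0.3), np.float64(5.3)], np.float64(-0.0)], [[np.float64(-0.3), np.float64(0.3), np.float64(5.3)], np.float64(-0.0)], [[np.float64(-0.3), np.float64(0.3), np.float64(5.3)], np.float64(-0.0)], [[np.float64(-0.3), np.float64(0.3), np.float64(5.3)], np.float64(-0.0)]]
```

>>> jog_arm(
  targets=[
    [[-1, 1, 10], [0, 0, 0], 20],
    [[0, 0, 8], [0, 0, 0], 20],
    [[0, 0, 4], [0, 0, 0], 20],
    [[0, 0, 2], [0, 0, 0], 20],
    [[0, 0, 0], [0, 0, 0], 20],
    [[0, 0, 0], [0, 0, 0], 20],
  ],
)

```text
clock: 25.27
tcp_pos: [0.5287, 0.3217, 0.0295]
orientation: [0.619, 0.786, -0.0, 0.0]
ft_force: [-0.2, 0.3, -2.3]
opening: 0.0426
gripper_force: 63.0
```

>>> jog_arm(
  targets=[
    [[0, 0, 1], [0, 0, 0], 20],
    [[0, 0, 1], [0, 0, 0], 20],
    [[0, 0, 0], [0, 0, 0], 20],
    [[0, 0, 0], [0, 0, 0], 20],
  ],
)

```text
clock: 25.6
tcp_pos: [0.5286, 0.3217, 0.0275]
orientation: [0.619, 0.786, 0.0, 0.0]
ft_force: [0.2, -0.4, -2.7]
opening: 0.0424
gripper_force: 63.0
```

>>> jog_arm(
  targets=[
    [[0, 0, 1], [0, 0, 0], 20],
    [[0, 0, 0], [0, 0, 0], 20],
    [[0, 0, 0], [0, 0, 0], 20],
  ],
)

```text
clock: 25.85
tcp_pos: [0.5287, 0.3218, 0.0267]
orientation: [0.619, 0.786, 0.0, 0.0]
ft_force: [-1.1, -1.2, 1.2]
opening: 0.0423
gripper_force: 63.4
```

Touching the floor. Release and lift.

>>> jog_arm(
  targets=[
    [[0, 0, 0], [0, 0, 0], 46],
    [[0, 0, 0], [0, 0, 0], 52],
    [[0, 0, 0], [0, 0, 0], 60],
    [[0, 0, 0], [0, 0, 0], 70],
    [[0, 0, 0], [0, 0, 0], 70],
  ],
)

```text
clock: 26.27
tcp_pos: [0.5287, 0.3217, 0.0265]
orientation: [0.619, 0.786, 0.0, 0.0]
ft_force: [0.2, -0.0, -0.5]
opening: 0.0701
gripper_force: 0.0
```

>>> jog_arm(
  targets=[
    [[0, 0, -15], [0, 0, 0], 70],
    [[0, 0, -30], [0, 0, 0], 70],
    [[0, 0, -35], [0, 0, 0], 70],
    [[0, 0, -35], [0, 0, 0], 70],
    [[0, 0, -35], [0, 0, 0], 70],
    [[0, 0, 0], [0, 0, 0], 70],
    [[0, 0, 0], [0, 0, 0], 70],
  ],
)

```text
clock: 26.85
tcp_pos: [0.5299, 0.3224, 0.1789]
orientation: [0.619, 0.786, 0.002, 0.0]
ft_force: [-0.3, -0.5, -1.5]
opening: 0.0701
gripper_force: 0.0
```

Run:
```python
from h import *
for n in("scene","top"):
    p=r.capture(n);w=cloud(p)
    for x,y in((.5,-.366),(.529,.321)):
        q=pts(w,x,y,.06,.038,.06);print(n,rect(q),np.median(q[:,2]))
    cv2.imwrite(f"pics/{n}6.png",cv2.resize(p["color"][110:290,90:410,::-1],None,fx=2.5,fy=2.5))
```

```text
scene (array([ 501.6, -363.6]), array([82.6, 50. ]), 87.3) 0.04824511834869938
scene (array([532.2, 321.4]), array([83. , 50.2]), -76.0) 0.04919768182722406
top (array([ 499.2, -366. ]), array([81.2, 42.4]), 88.4) 0.04928425989623442
top (array([529.4, 316.9]), array([76.2, 44.9]), -76.1) 0.04927158931999953
```

View pics/scene6.png

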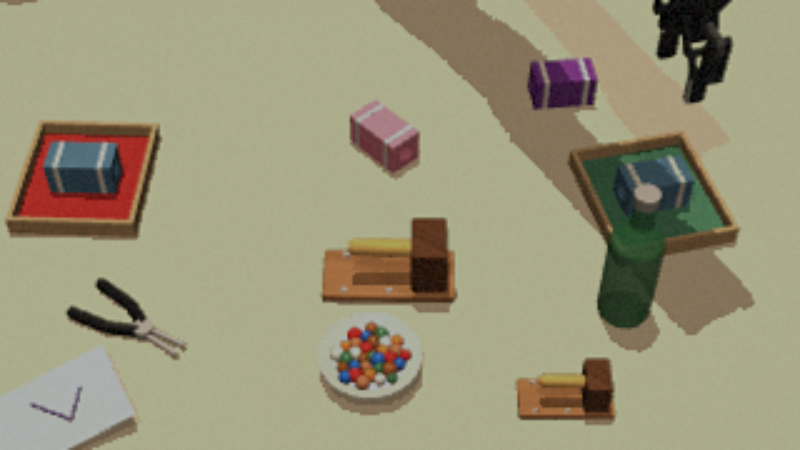

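Both beads lie flat in their trays: red at (83,167) and green at (653,185). The bystanders haven't moved and the gripper is clear.

```bash
python3 -c "
from station import r
print(r.finish_job())"
```

```text
the job is handed in; nothing more can be done
None
```

I've handed the job in: the first bead stopped part-way on the pin and lies flat in the red tray, the second went fully home and lies flat in the green tray, and nothing else was moved; no verdict came back.

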